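# Turn the backwards drip tray round in its draining stand

### The arm

A 6-joint arm with a two-finger parallel gripper is mounted at the origin on the work surface. World frame = base frame: x ahead of the robot, y to its left, z up, the work surface at z = 0. Lengths are in mm, angles in rad, forces in N, time in s.
With the tool pointing down it reaches from about 300 to 775 mm from the base axis. Payload 14.6 kg.
Tool frame: the origin (TCP) lies on the centre line of the jaws, within the pads' length; the fingertips stand 19 mm ahead of it and the grasp point (between the pads) is the TCP (bot.tip_reach is the distance from the TCP to the fingertips, in mm); z points along the fingers, y is the line along which they close (so a half turn about z gives the same grasp; the last joint's range is limited). The gripper opens to 85 mm and grips with 20 to 120 N. Pads are 22 mm wide; open, the fingers measure 114 mm over their backs; the gripper's body (76 mm by 85 mm) begins 54 mm behind the grasp point. The pads swing forward as they close: fully open they stand 13 mm farther back than shut.
Start: joints at [-1.344, 0.3, 1.521, -0, 1.321, -0.067], TCP at [159.268, -526.425, 250.281] pointing down, gripper open.
Joint ranges: [-3.03, 3.03], [-0.79, 2.21], [0.23, 2.52], [-1.04, 4.18], [0, 3.07], [-2.55, 2.55]. Speed limits (rad/s): [2.22, 2.22, 2.57, 3.14, 3.14, 3.14].

### API

Orientations are given as a unit quaternion [w, x, y, z].
In Python, from rig import bot gives the robot as it stands. Calls block until the motion is done:
- bot.move_to(position, orientation): joint-space move of the TCP to a pose.
- bot.servo_line(position, attitude=None, speed=150, until_force=None): straight line of the TCP; attitude=None keeps the orientation; speed is the mean speed in mm/s. With until_force (N) it stops when the force on the tool has changed by that much, and returns True; else False.
- bot.move_joints(angles): joint-space move.
- bot.move_gripper(opening, grip_force=None): finger opening in mm; grip_force is the grip in N (None keeps the last); returns when the fingers have stopped.
- bot.dwell(seconds).
- bot.ik(position, orientation): joint angles nearest the present ones, or None.
- bot.read_state(): the state.
- bot.read_camera(name): name is "scene" or "side" or "wrist"; returns a dict with "image" (480x640x3 uint8, blue, green, red), "depth" (480x640 float32, mm along the optical axis (not along the pixel's ray), 0 where there is no reading), "fovy" (degrees; the focal length in pixels is half the picture's height over the tangent of half this angle, whatever the lens; pixels are square), "cx", "cy" (the principal point, pixels), "eye" and "attitude" of the camera in the world; the wrist camera has in their place "mount" (4x4, takes a point from camera to tool coordinates, whose origin is the TCP and whose axes are the flange's). Camera axes: x right, y down, z forward; pixel columns grow to the right and rows downward; lengths in mm; the calibration is good to about 2 mm. A picture is of the moment at which its call begins: read the wrist's pose just before it.
A pose or a line that the arm cannot do raises bot.MotionError and nothing moves.
- bot.finish_job(): hands the job in; it is judged then, once.
The state is a dict: "clock": time; "joint_positions": joint angles; "qvel": joint speeds; "effort": joint torques, N m; "ee_pos": TCP position; "tool_rot": TCP orientation; "ft_force": force on the tool from outside, world axes, zero at the start; "moment": the same for the moment, N m; "grip_width": finger opening in mm; "grip_force": force on a finger pad.
Only numpy, scipy, OpenCV 4.12 (cv2) and the standard library are available. Lean on these libraries where they do the work, as an engineer would, in place of code of your own. Each camera call takes 0.05 s, during which the arm holds its last target. There are 200 camera calls.

### The job

The drip tray was put into the low draining stand backwards, so its plain end sticks out of the mouth. Slide it right out of the stand, turn it end for end, and slide it back in, right way up, until it is fully home against the stand's back wall with its pull tongue and lip outside the mouth. Leave the steam weight on the stand, the pot, the cup and the pressure cooker lid where they are.

Things in the scene. Friction and masses are not known exactly. Their poses are not given: they have to be found in the camera images.
- stand: Low dark steel draining stand, fixed: a sleeve 38 mm high, 70 wide, slatted roof 4 thick, no floor (the tray slides on the drainboard, top at world z = 0.010). Inside 110 deep (x), 62 wide (y), 34 high. Origin on the drainboard under the middle of the inside, z up. Open only at x = -55 mm (mouth, facing -x); back wall's inner face at x = +55. Tray home: same axes, its centre at x = y = 0.
- stand_mouth (a point): Middle of the stand's open mouth, on the drainboard; same axes as the stand. From here the thin side guides (34 mm high) flare out to within 41 mm either side of the middle, 15 mm in front of the mouth.
- tray_center (a point): Loose open aluminium drip tray, 0.15 to 0.31 kg: body 110 mm long (own x), 56 wide (y), 26 high, floor and walls 3 thick. Point: centre of the body, 13 mm above its underside, z up. Plain end wall at x = +55 mm; the pull tongue is at the other end. At the start it lies reversed in the stand, tongue inside, 45 to 70 mm of the plain end out of the mouth.
- tray_lip (a point): Middle of the lip of the tray's pull tongue (tray axes), 96 mm from the body centre along the tray's -x, 13 mm above the underside. The flat tongue, 40 mm wide, 3 thick, runs at floor level from the body's end (x = -55) to x = -100; the upturned lip at its end is 8 mm thick (x = -92 to -100), 40 wide, top 22 mm up. The tray balances 19 mm from its body centre towards the lip.
- weight_center (a point): Bystander: loose steel steam weight, 28 mm across, 30 mm high, standing on the stand's roof near its back wall; the point is its centre.
- pot_center (a point): Bystander: loose aluminium pot, 180 mm across, 100 mm high, its wire swing handle folded down; the point is its centre.
- cup_center (a point): Bystander: loose plastic cup, rim 72 mm across, 85 mm high; the point is its centre.
- lid: Bystander: loose pressure cooker lid, a disc 220 mm across, 11 thick, standing on edge in a fixed wire rack (143 mm high, 200 by 100 mm); its top is about 0.25 m above the table. Origin at the disc's centre, disc axis along its own y. Its long handle is on its -y face, out to 35 mm.

How it is judged (in metres and radians):
On the way:
1. the tray is wholly out of the stand's mouth (x of tray_center in the frame of stand below -0.112 m and x of tray_lip in the frame of stand below -0.061 m), for 0.1 s.
At the end, for the whole second after the job is handed in: The tray lies still and upright on the drainboard inside the stand, reversed from the start: its plain end within 6 mm of the back wall and its tongue and lip outside the mouth (x of tray_center in the frame of stand between -0.006 and 0.004 m and y of tray_center in the frame of stand between -0.006 and 0.006 m and x of tray_lip in the frame of stand below -0.09 m and z of tray_center in the frame of stand below 0.018 m and angle between tray_center's own z axis and vertical below 0.08 rad and linear speed of tray below 0.01 m/s); the robot touches nothing.
It fails at once if the steam weight is moved more than 15 mm (distance of weight_center from where it was at the start of the episode above 0.015 m).
It fails at once if the pot is moved more than 25 mm (distance of pot_center from where it was at the start of the episode above 0.025 m).
It fails at once if the cup is moved more than 25 mm (distance of cup_center from where it was at the start of the episode above 0.025 m).
It fails at once if the lid is moved more than 25 mm (distance of lid from where it was at the start of the episode above 0.025 m).
It also fails if it takes over 72 s, if anything falls off the work surface, if the arm or the gripper's body presses on something with over 40 N, if the wrist force passes 120 N, or if a joint passes its speed limit or range.

## Working session

There is one attempt and no reset: what is moved stays moved. The work goes in short steps, each a Python script; the robot and the scene stay as the last script left them, time stands still between calls to the robot, and variables do not carry over. Pictures are saved under pics/ and viewed, at most 10 in all, crops included, and the job is handed in when it is done.

```bash
ls; mkdir -p pics; cat > h.py <<'E'
import numpy as np, cv2
from scipy.spatial.transform import Rotation as R
from rig import bot
def q2R(q): return R.from_quat([q[1],q[2],q[3],q[0]]).as_matrix()
def att(a):
    a=np.asarray(a,float)
    return a if a.shape==(3,3) else q2R(a)
def shot(name):
    s=bot.read_state(); c=bot.read_camera(name)
    if 'mount' in c:
        M=np.array(c['mount']); Rt=att(s['tool_rot']); c['R']=Rt@M[:3,:3]; c['o']=Rt@M[:3,3]+np.array(s['ee_pos'])
    else: c['R']=att(c['attitude']); c['o']=np.array(c['eye'])
    c['f']=240/np.tan(np.radians(c['fovy'])/2); return c
def cloud(c):
    v,u=np.mgrid[0:480,0:640]; d=c['depth']
    P=np.stack([(u-c['cx'])/c['f']*d,(v-c['cy'])/c['f']*d,d],-1)
    return P@c['R'].T+c['o']
def onplane(c,u,v,z):
    r=c['R']@np.array([(u-c['cx'])/c['f'],(v-c['cy'])/c['f'],1]); return c['o']+r*(z-c['o'][2])/r[2]
def down(yaw):  # tool z down; tool y (closing) direction at angle yaw in world xy
    y=np.array([np.cos(yaw),np.sin(yaw),0]); z=np.array([0,0,-1.]); x=np.cross(y,z)
    q=R.from_matrix(np.stack([x,y,z],1)).as_quat(); return [q[3],q[0],q[1],q[2]]
E
python3 - <<'E'
from h import *
for n in ['scene','side','wrist']:
    c=shot(n); cv2.imwrite(f'pics/{n}0.png',c['image']); np.savez(f'pics/{n}0.npz',**{k:np.array(v) for k,v in c.items()}); print(n,c['fovy'],c['o'].round(),c['R'].round(2).tolist())
s=bot.read_state(); print(s)
E
```

```text
pics
scene 54.77274518566109 [1243. -320.  866.] [[0.45, 0.69, -0.57], [0.89, -0.33, 0.3], [0.02, -0.64, -0.77]]
side 51.461653764717134 [539. 825. 894.] [[-0.98, -0.14, 0.12], [-0.18, 0.67, -0.72], [0.02, -0.73, -0.68]]
wrist 60.19084013400367 [ 236. -504.  373.] [[0.29, -0.91, -0.3], [-0.96, -0.27, -0.09], [-0.0, 0.32, -0.95]]
{'clock': 0.15, 'joint_positions': array([-1.34357876e+00,  3.00332431e-01,  1.52144024e+00,  9.84795487e-06,
        1.32069140e+00, -6.65928369e-02]), 'qvel': array([-0.00092606, -0.00234169, -0.00358832,  0.001019  ,  0.00145108,
       -0.00028824]), 'effort': array([-1.54233599e-03, -5.43669176e+01, -3.61887789e+01, -1.70597568e-04,
        3.18196777e-03,  2.48443484e-05]), 'ee_pos': array([ 159.24764254, -526.27363648,  249.85696037]), 'tool_rot': array([-4.34685753e-04,  9.89228907e-01,  1.46376155e-01, -3.02002252e-05]), 'ft_force': array([ 0.34840044, -0.05870869, -0.35615776]), 'moment': array([ 0.01443806,  0.02064268, -0.01750892]), 'grip_force': 0.0, 'grip_width': 85.44628953474422}
```

View pics/scene0.png

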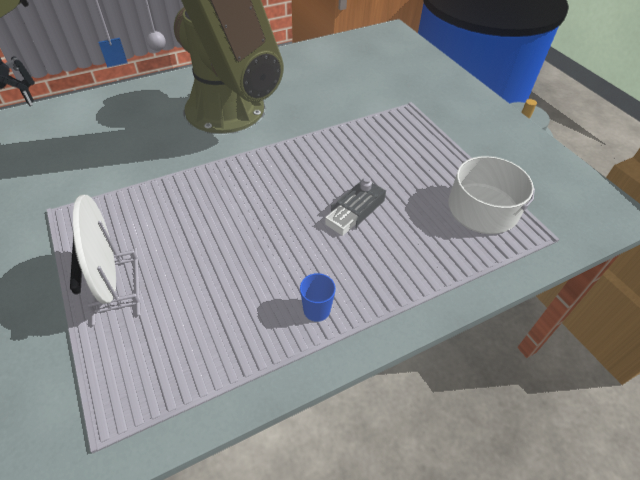

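View pics/side0.png

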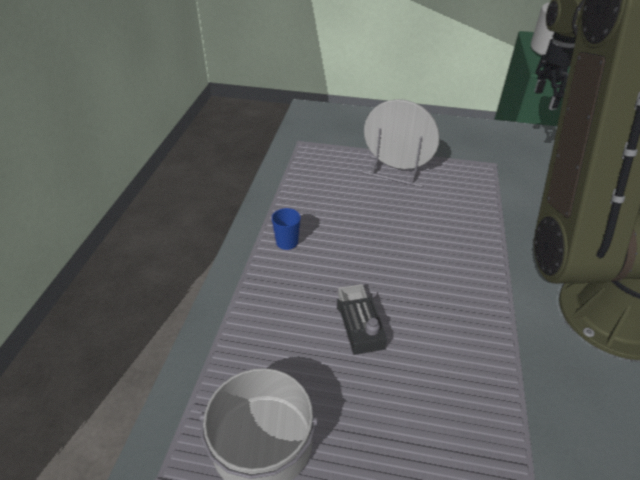

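The stand sits at about (358,205) in the scene view and (365,322) in the side view. Its mouth and the bright tray end face the lid, roughly world −y. The cup, pot and lid are well clear of it. Next I'll measure with depth.

```bash
python3 - <<'E'
from h import *
for n,(u0,u1,v0,v1) in dict(scene=(310,395,170,245),side=(325,400,275,360)).items():
    c=dict(np.load(f'pics/{n}0.npz')); P=cloud(c)[v0:v1,u0:u1].reshape(-1,3); I=c['image'][v0:v1,u0:u1].reshape(-1,3)
    g=I.max(1); 
    for nm,m in dict(roof=(P[:,2]>43)&(P[:,2]<53),weight=(P[:,2]>60)&(P[:,2]<90),tray=(P[:,2]>27)&(P[:,2]<41)&(g>140),all=(P[:,2]>20)).items():
        Q=P[m]; 
        if len(Q)<8: print(n,nm,len(Q)); continue
        r=cv2.minAreaRect(Q[:,:2].astype(np.float32)); print(n,nm,len(Q),np.array(r[0]).round(1),np.array(r[1]).round(1),round(r[2],1),Q.mean(0).round(1),'zmax',Q[:,2].max().round(1))
    for (uu,vv) in [(0,0)]: pass
c=dict(np.load('pics/scene0.npz'));P=cloud(c)
for n,(u,v) in dict(cup=(318,290),pot=(490,195),lid=(95,250)).items(): print(n,P[v,u].round())
print('board',np.median(P[300:380,200:280,2]))
E
```

```text
scene roof 697 [565.8 160. ] [ 73.6 127.8] 22.3 [569.3 160.8  46.9] zmax 52.8
scene weight 95 [545.8 188. ] [26.7 22.4] 50.1 [547.1 186.8  69.9] zmax 81.8
scene tray 144 [584.6 115.7] [ 58.8 112.2] 23.4 [595.5  88.4  33.6] zmax 39.1
scene all 1355 [859.7 -88. ] [130.2 887.4] 50.5 [584.7 141.8  54.1] zmax 866.4
side roof 1085 [563.1 159.4] [ 78.7 130.2] 23.5 [563.  169.9  48.3] zmax 52.9
side weight 153 [541.3 191.4] [26.5 23.8] 8.7 [541.2 193.4  71.5] zmax 81.0
side tray 46 [606.6  69.2] [47.6  7. ] 21.7 [605.5  69.4  34. ] zmax 40.2
side all 1924 [532.9 437.8] [107.2 767.1] 7.1 [564.8 176.5  57.7] zmax 893.7
cup [763. -57.  41.]
pot [680. 493.  13.]
lid [ 562. -440.  159.]
board 7.567342605314366
```

```bash
python3 - <<'E'
from h import *
print(bot.tip_reach)
bot.servo_line([159,-526,400])
q=down(np.radians(-67.5))
print(bot.ik([590,110,400],q))
bot.move_to([590,110,400],q); bot.servo_line([590,110,260])
c=shot('wrist'); cv2.imwrite('pics/w1.png',c['image']); np.savez('pics/w1.npz',**{k:np.array(v) for k,v in c.items()})
P=cloud(c); g=c['image'].max(2)
for nm,m in dict(roof=(P[...,2]>44)&(P[...,2]<54),weight=(P[...,2]>72)&(P[...,2]<90),tray=(P[...,2]>33)&(P[...,2]<40)&(g>110)).items():
    m=m&(abs(P[...,0]-580)<120)&(abs(P[...,1]-120)<130)
    Q=P[m]; 
    if len(Q)<8: print(nm,len(Q)); continue
    r=cv2.minAreaRect(Q[:,:2].astype(np.float32)); print(nm,len(Q),np.array(r[0]).round(1),np.array(r[1]).round(1),round(r[2],1),Q.mean(0).round(1))
print(bot.read_state()['clock'],bot.read_state()['joint_positions'])
E
```

```text
19.0
[ 1.23303484e-01  3.60795783e-01  1.10169515e+00 -4.44089210e-16
  1.67910172e+00  1.30140073e+00]
roof 7786 [565.8 159.6] [ 79.5 128.2] 22.9 [565.9 165.9  47.8]
weight 452 [541.9 189.5] [18.2 18.5] 35.3 [542.6 189.2  77.9]
tray 877 [575.3 143. ] [ 57.2 166. ] 20.2 [595.2 100.6  35.8]
5.1417 [ 1.23273130e-01  4.04894317e-01  1.35482121e+00 -7.29366352e-06
  1.38016644e+00  1.30138281e+00]
```

View pics/w1.png

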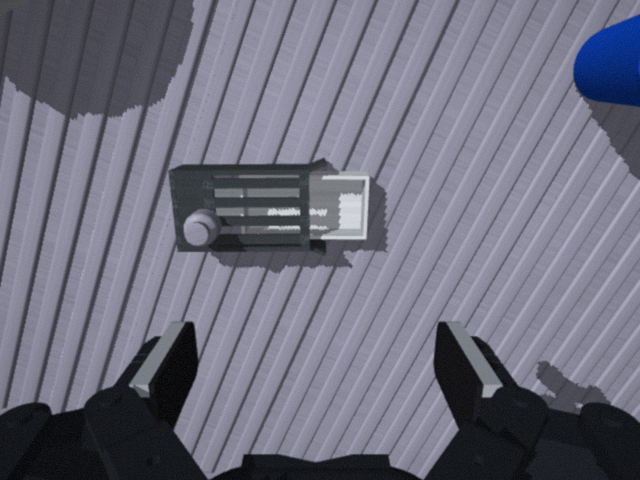

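The wrist view shows the roof corners at (170,168), (180,251), (309,249) and (307,165), and the tray's plain-end rim from (369,172) to (367,240). I'll fit these with masks.

```bash
python3 - <<'E'
from h import *
c=dict(np.load('pics/w1.npz'));P=cloud(c)
for u,v,z in [(170,168,48),(180,251,48),(309,249,48),(307,165,48),(369,172,36),(367,240,36)]: print((u,v),onplane(c,u,v,z).round(1),P[v,u].round(1))
ROI=(abs(P[...,0]-580)<90)&(abs(P[...,1]-120)<120)
Q=P[ROI&(P[...,2]>46)&(P[...,2]<51)]
for a in (22.0,22.5,23,23.5,24):
    t=np.radians(a+90); ex=np.array([np.cos(t),np.sin(t)]); ey=np.array([-ex[1],ex[0]])
    X=Q[:,:2]@ex; Y=Q[:,:2]@ey
    # edge spread of roof along y, per x-bin
    lo=[np.percentile(Y[(X>=x)&(X<x+10)],1) for x in range(int(X.min())+10,int(X.max())-20,10)]
    hi=[np.percentile(Y[(X>=x)&(X<x+10)],99) for x in range(int(X.min())+10,int(X.max())-20,10)]
    print(a,np.percentile(X,[1,99]).round(1),np.round(lo,1),np.round(hi,1))
    T=P[ROI&(P[...,2]>34)&(P[...,2]<39)&(c['image'].max(2)>150)]
    print('  tray',np.percentile(T[:,:2]@ex,[0,1,5]).round(1),np.percentile(T[:,:2]@ey,[2,98]).round(1))
E
```

```text
(170, 168) [575.4 230.2  48. ] [564.3 241.4   6.2]
(180, 251) [509.9 202.3  48. ] [510.1 202.2  48.3]
(309, 249) [554.1 100.2  48. ] [554.3 100.2  48.5]
(307, 165) [619.9 128.8  48. ] [616.7 128.   23.9]
(369, 172) [632.9  78.1  36. ] [630.5  73.5  10.3]
(367, 240) [577.6  54.5  36. ] [571.5  48.4  11.2]
22.0 [-113.8   -1.3] [-619.1 -618.9 -618.8 -618.6 -618.6 -618.5 -618.5 -618.3 -618.2] [-549.7 -549.3 -549.3 -549.4 -549.1 -548.9 -549.  -548.8 -548.7]
  tray [-165.  -164.8 -164.5] [-613.1 -557.6]
22.5 [-118.9   -6.4] [-618.2 -618.  -618.1 -618.  -618.1 -618.  -618.1 -618.1 -618. ] [-549.  -548.5 -548.6 -548.7 -548.5 -548.5 -548.6 -548.7 -548.5]
  tray [-170.3 -169.9 -169.6] [-611.9 -556.3]
23 [-124.   -11.6] [-617.3 -617.2 -617.3 -617.4 -617.5 -617.6 -617.7 -617.8 -617.8] [-548.1 -547.7 -547.8 -548.1 -548.  -548.  -548.2 -548.3 -548.3]
  tray [-175.6 -175.1 -174.7] [-610.6 -555. ]
23.5 [-129.1  -16.6] [-616.3 -616.3 -616.5 -616.7 -616.9 -617.  -617.2 -617.4 -617.5] [-547.1 -546.8 -547.1 -547.3 -547.4 -547.4 -547.8 -547.9 -548. ]
  tray [-180.9 -180.3 -179.8] [-609.2 -553.6]
24 [-134.2  -21.6] [-615.3 -615.4 -615.6 -615.9 -616.2 -616.4 -616.7 -617.  -617.2] [-546.2 -545.8 -546.2 -546.5 -546.7 -546.8 -547.2 -547.6 -547.7]
  tray [-186.2 -185.5 -184.9] [-607.8 -552.1]
```

```bash
cat >> h.py <<'E'
A=np.radians(112.5); EX=np.array([np.cos(A),np.sin(A),0]); EY=np.array([-EX[1],EX[0],0])
S=-64.7*EX-583.3*EY
def W(x,y,z): return S+x*EX+y*EY+np.array([0,0,z])   # z world
def L(p): d=np.asarray(p)-S; return np.array([d@EX,d@EY,p[2]])
E
python3 - <<'E'
from h import *
for n in ['scene','side']:
    c=dict(np.load(f'pics/{n}0.npz')); h=cv2.cvtColor(c['image'],cv2.COLOR_BGR2HSV)
    m=((h[...,0]>105)&(h[...,0]<130)&(h[...,1]>150)&(h[...,2]>50)); P=cloud(c); m&=(abs(P[...,0]-740)<120)&(abs(P[...,1]+50)<120)&(P[...,2]>86)&(P[...,2]<105)
    Q=P[m]; (x,y),r=cv2.minEnclosingCircle(Q[:,:2].astype(np.float32)); print(n,len(Q),x,y,r,L([x,y,95]).round())
print(W(-224,0,38),W(-244,0,38), L([590,110,260]))
E
```

```text
scene 164 789.5005493164062 -72.4438705444336 36.35030746459961 [-304. -118.   95.]
side 175 786.3222045898438 -70.60768127441406 37.8748893737793 [-301. -116.   95.]
[649.37963824 -43.50477494  38.        ] [657.03330688 -61.98236559  38.        ] [-59.45647652  -3.88410174 260.        ]
```

```bash
python3 - <<'E'
from h import *
q=down(A+np.pi)
bot.move_gripper(30,40)
bot.servo_line(W(-104,-0.8,120),q)
print('touch',bot.servo_line(W(-104,-0.8,39),speed=80,until_force=8),L(bot.read_state()['ee_pos']))
s=bot.read_state(); print(s['ft_force'],s['grip_width'])
bot.move_gripper(0,50); s=bot.read_state(); print(s['grip_width'],s['grip_force'],s['ft_force'])
if 1<s['grip_width']<9:
    print('pull',bot.servo_line(W(-254,-0.8,39),speed=80,until_force=40)); s=bot.read_state(); print(s['ft_force'],s['grip_width'],L(s['ee_pos']),s['clock'])
E
```

```text
touch False [-104.11090532   -1.09051088   39.56436997]
[-0.56820203  0.05295295 -0.81295755] 30.2801899862121
1.9680169889352697 50.43141961097717 [ 0.32562374 -0.54336258  5.07360693]
pull False
[-2.22904905  3.67385218  6.56006232] 1.3399095558358503 [-253.6113026    -1.19776871   39.56821793] 10.3917
```

```bash
cat > look.py <<'E'
from h import *
def look(tag):
    c=shot('wrist'); cv2.imwrite(f'pics/{tag}.png',c['image']); np.savez(f'pics/{tag}.npz',**{k:np.array(v) for k,v in c.items()})
    P=cloud(c); D=P-S; X=D@EX; Y=D@EY; Z=P[...,2]; return c,X,Y,Z
E
python3 - <<'E'
from look import *
bot.move_gripper(30); bot.servo_line(W(-254,-0.8,90)); bot.servo_line(W(-180,0,230),speed=250)
c,X,Y,Z=look('w2'); g=c['image'].max(2)
for nm,m in dict(rim=(Z>33)&(Z<40),lip=(Z>28.5)&(Z<33.5)&(X>-130)).items():
    m=m&(X<-72)&(X>-290)&(abs(Y)<60)
    pts=np.stack([X[m],Y[m]],1).astype(np.float32); r=cv2.minAreaRect(pts); print(nm,len(pts),r, np.percentile(pts,[1,99],0).round(1).tolist())
print(bot.read_state()['clock'])
E
```

```text
rim 1888 ((-178.66073608398438, -0.8028316497802734), (56.17539978027344, 154.8666229248047), 89.93788146972656) [[-255.7, -28.7], [-104.5, 27.1]]
lip 537 ((-104.90674591064453, -0.9177398681640625), (39.939517974853516, 8.691388130187988), 89.54993438720703) [[-109.1, -20.7], [-101.0, 18.7]]
12.1
```

View pics/w2.png

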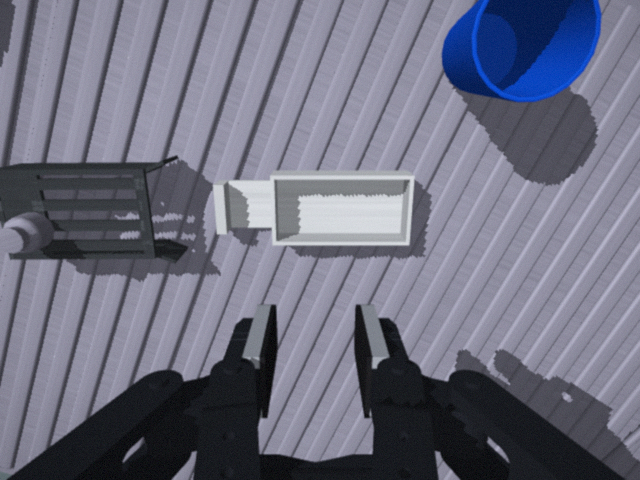

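The tray is fully out and straight. The lip centre is at (220,208) px, which is stand frame (−105, −0.9). The cup is well off to the side. Next I grip the lip, lift, turn via the robot side and set it down.

```bash
python3 - <<'E'
from look import *
q=down(A+np.pi); bot.move_gripper(26)
bot.servo_line(W(-105,-0.9,70),q,speed=200)
print('touch',bot.servo_line(W(-105,-0.9,36),speed=60,until_force=8),L(bot.read_state()['ee_pos']))
bot.move_gripper(0,100); s=bot.read_state(); print(s['grip_width'],s['grip_force'],s['ft_force'])
C=np.array([-201,-0.9])
js=[bot.ik(W(C[0]+96*np.cos(t),C[1]+96*np.sin(t),66),down(A+np.pi+t)) for t in np.linspace(0,np.pi,7)]
print([None if j is None else np.round(j[5],2) for j in js])
if 5<s['grip_width']<12:
    bot.servo_line(W(-105,-0.9,66),speed=60)
    for t in np.linspace(0,np.pi,7)[1:]:
        bot.servo_line(W(C[0]+96*np.cos(t),C[1]+96*np.sin(t),66),down(A+np.pi+t),speed=90)
        s=bot.read_state(); print(round(t,2),s['clock'],s['grip_width'],s['joint_positions'][5])
c,X,Y,Z=look('w3')
E
```

```text
touch False [-105.03551014   -1.02796724   36.0952529 ]
5.105661051931887 98.99343967437744 [-1.36812722 -0.43961858  5.58402532]
[np.float64(1.23), np.float64(0.65), np.float64(0.05), np.float64(-0.56), np.float64(-1.14), np.float64(-1.68), np.float64(-2.18)]
0.52 15.7333 5.393594226746283 0.6567077505472162
1.05 16.4333 4.750129688472672 0.0498364115039913
1.57 17.1333 4.972316843629921 -0.5608261310069619
2.09 17.8333 4.922133163358264 -1.1415631868559415
2.62 18.5333 5.173871257837523 -1.6779992014412042
3.14 19.2333 5.000767840399044 -2.175479366698689
```

View pics/w3.png

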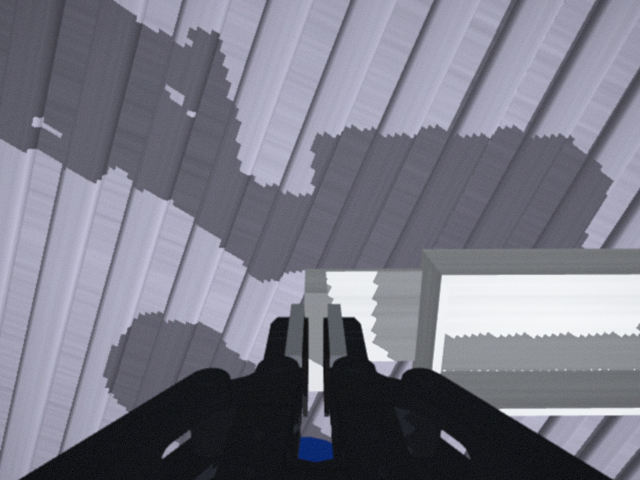

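The tray is held by the lip, with the body at the right (420–640, 250–410). I'll check yaw and pitch from the rim, lower it, and insert.

```bash
cat > rim.py <<'E'
from look import *
def near(X,Y,Z,tcp):
    # camera-side outer long wall (max Y) of the body: fit edge line and rim height
    m=(X>tcp+45)&(X<tcp+135)&(abs(Y)<45)&(Z>30); xs,ys,zs=X[m],Y[m],Z[m]
    zr=np.array([[b,np.percentile(zs[(xs>b)&(xs<b+8)],97),np.percentile(ys[(xs>b)&(xs<b+8)],99),np.percentile(ys[(xs>b)&(xs<b+8)],1)] for b in range(int(tcp)+46,int(tcp)+135,8) if ((xs>b)&(xs<b+8)).sum()>20])
    print(zr.round(1).tolist()); print('pitch',np.polyfit(zr[:,0],zr[:,1],1)[0],'yaw',np.polyfit(zr[:,0],zr[:,2],1)[0])
E
python3 - <<'E'
from rim import *
c=dict(np.load('pics/w3.npz')); P=cloud(c); D=P-S; near(D@EX,D@EY,P[...,2],-297)
print('low',bot.servo_line(W(-297,-0.9,37),speed=60,until_force=10)); s=bot.read_state(); print(L(s['ee_pos']),s['ft_force'],s['clock'])
c,X,Y,Z=look('w4'); near(X,Y,Z,-297)
E
```

```text
[[-251.0, 127.3, 28.9, -24.2], [-243.0, 126.0, 28.9, -25.0], [-235.0, 64.9, 28.9, -25.3], [-227.0, 64.8, 28.8, -26.7], [-219.0, 64.9, 28.8, -26.5], [-211.0, 64.8, 28.8, -26.6], [-203.0, 64.8, 28.8, -26.7], [-195.0, 64.5, 28.7, -26.8], [-187.0, 64.3, 28.7, -27.0], [-179.0, 59.4, 28.5, -25.4], [-171.0, 49.0, 10.6, -25.2], [-163.0, 42.6, -18.5, -25.3]]
pitch -0.728135504980125 yaw -0.3017743471147661
low True
[-296.80867453   -0.39913064   36.75476561] [-2.16838297  1.02980325  6.91272192] 19.775
[[-251.0, 98.4, 29.0, 11.0], [-243.0, 98.4, 29.2, 11.3], [-235.0, 36.7, 29.2, -25.5], [-227.0, 36.8, 29.1, -27.6], [-219.0, 36.8, 29.2, -27.5], [-211.0, 36.8, 29.2, -27.4], [-203.0, 36.8, 29.1, -27.5], [-195.0, 36.7, 29.1, -27.2], [-187.0, 36.5, -23.3, -27.2], [-179.0, 35.4, -23.4, -27.1]]
pitch -0.7574808153925944 yaw -0.636366183009846
```

```bash
python3 - <<'E'
from rim import *
bot.servo_line(W(-297,-1.3,36.6),speed=50)
print('in1',bot.servo_line(W(-215,-1.3,36.6),speed=80,until_force=20),L(bot.read_state()['ee_pos']))
print('in2',bot.servo_line(W(-103,-1.3,36.6),speed=50,until_force=20)); s=bot.read_state(); print(L(s['ee_pos']),s['ft_force'])
if L(s['ee_pos'])[0]>-106:
    print('in3',bot.servo_line(W(-88,-1.3,36.6),speed=15,until_force=15)); s=bot.read_state(); print(L(s['ee_pos']),s['ft_force'],s['clock'])
E
```

```text
in1 False [-214.11097141   -1.49287724   36.72307682]
in2 False
[-102.83231676   -1.33489512   36.73854514] [ 0.94800035 -3.08218661  6.07226981]
in3 True
[-95.30769931  -1.51268142  36.74112558] [ 1.5434387  -2.11012139  2.76809242] 24.275
```

```bash
python3 - <<'E'
from rim import *
bot.move_gripper(26); p=bot.read_state()['ee_pos']
bot.servo_line(p+[0,0,40],speed=60); bot.servo_line(W(-110,0,230),speed=200)
c,X,Y,Z=look('w5')
def st(n,m):
    pts=np.stack([X[m],Y[m]],1).astype(np.float32); print(n,len(pts),cv2.minAreaRect(pts),np.median(Z[m]),np.percentile(pts,[1,99],0).round(1).tolist())
st('lip',(Z>28)&(Z<36)&(X<-85)&(X>-115)&(abs(Y)<30))
st('rim-out',(Z>33)&(Z<40)&(X<-50)&(X>-70)&(abs(Y)<27))
st('roof',(Z>46)&(Z<51)&(abs(X)<80)&(abs(Y)<40))
st('weight',(Z>72)&(Z<90)&(abs(X)<80)&(abs(Y)<40))
print(bot.read_state()['clock'])
E
```

```text
lip 506 ((-95.8042221069336, 0.07307815551757812), (7.955618858337402, 40.18562698364258), 0.5830948352813721) 31.757020545387206 [[-99.9, -19.7], [-92.1, 20.0]]
rim-out 180 ((-54.35817337036133, 0.13372421264648438), (1.931250810623169, 53.283878326416016), 0.03843414783477783) 35.62868753875895 [[-55.2, -26.3], [-53.4, 26.4]]
roof 8648 ((2.2045974731445312, 0.15731048583984375), (114.90034484863281, 70.57283782958984), 0.1778438836336136) 47.8334044902505 [[-54.4, -34.3], [58.4, 35.0]]
weight 618 ((31.95773696899414, 10.802864074707031), (18.863628387451172, 18.466806411743164), 14.738438606262207) 77.7722424897419 [[23.3, 2.0], [41.0, 19.5]]
26.3833
```

View pics/w5.png

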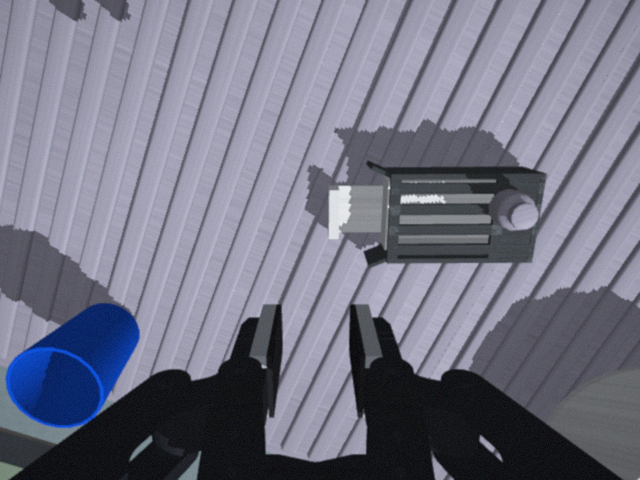

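The tray is home. The lip, at (340,212) px, is at x = −95.8, y = 0.1, and the weight is still standing. I'm handing in.

```bash
python3 -c "
from h import *
print(L([541.9,189.5,78])); print(bot.finish_job())"
```

```text
[32.39901941 10.1311709  78.        ]
the job is handed in; nothing more can be done
None
```

I slid the tray out, turned it end for end and pushed it home right way up, with its tongue and lip outside the mouth (lip measured at x = −95.8 mm, y = 0.1 mm in the stand frame). The steam weight stayed within about 1 mm, and nothing came near the pot, cup or lid. I handed the job in at about 26 s; `bot.finish_job()` returned no verdict.

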